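# Shut the shielding gas in the bench gas box

### The job

The welding is finished: shut the shielding gas. With the fingertips, push the loose metal cover of the grey gas box along its channel all the way aside, onto the closed half of the box, without lifting it out; then push the red lever with the white band clockwise (seen from above) to its stop, fully shut, and leave the cover open so the shut valve can be seen. Leave the blue air lever open as it is, and do not disturb the things standing round the box.

Things in the scene. Friction and masses are not known exactly. Their poses are not given: they have to be found in the camera images.
- gas_box: Grey steel gas box fixed to the bench, 304 x 356 mm (x, y), 92 mm high, walls 4 mm. Origin: centre of its underside, on the bench. Its +y half is the valve bay (y 0 to 174 mm, opening 276 mm wide in x), under the cover at the start; a fixed deck closes the -y half. Outside its ends stand two gauges (75 mm high, to y = -233 mm) and two brass outlets (40 mm high, to y = +218 mm).
- bay (a point): Centre of the valve bay's opening (box y = +87 mm, z = 80 mm: the ledges that carry the cover); axes those of the box. Below, two copper pipes (top at z = 37 mm) run along y at box x = -76 and +36 mm, with one ball valve on each; which valve is on which pipe varies.
- cover: Loose bare-metal cover plate, 292 x 168 x 4 mm (x, y, z), about 0.55 kg, lying in an open-topped channel between the box's long walls, 2 mm play each side; slides along box y, 3 to 9 N. Origin: centre of its underside; axes those of the box. Its centre is at box y = +74 to +88 mm at the start, and -90 mm when fully aside, against the end wall.
- push_bar (a point): Middle of the cover's yellow upright push bar: 140 mm long in x, 5 mm thick, fixed across the cover at cover y = +25 mm, rising from the plate's top (84 mm above the bench) to 102 mm. The point is at its mid-height, 93 mm. Push its +y face near the middle, towards the box's -y. The plate is free for 57 mm beyond it on the +y side.
- gas_valve: Brass ball valve of the shielding gas, fixed on one of the two pipes at box y = 45 mm. Origin: on the lever's vertical pivot axis, at bench height; axes those of the box. Valve body 32 mm across, top at z = 50 mm, the stem above it up to the lever.
- gas_lever (a joint): Angle of the red shielding-gas lever (rad): 0 = fully open, the lever lying along its pipe and pointing to the box's +y; 1.571 = shut at its stop, the lever pointing to the box's +x (it turns clockwise seen from above). Stiff: it stays where it is left; about 6 N pushed square at 60 mm from the pivot.
- gas_grip (a point): Centre of the red plastic sleeve (with a white band) of the gas lever: 55 mm from the pivot axis, at z = 59 mm. The sleeve is 18 mm wide, 58 mm long (26 to 84 mm from the pivot), z = 53.5 to 64.5 mm. Its y axis points along the lever, away from the pivot.
- air_lever (a joint): Angle of the blue compressed-air lever, same valve and lever on the other pipe but plain blue: 0 to 0.12 = open, to stay as it is.
- air_grip (a point): Centre of the blue sleeve of the air lever, same sizes as the red one.
- spray_can_mid (a point): Loose white spray can with a red label, 58 mm across, 150 mm high, standing on the bench; point at its centre half-way up.
- magnet_square: Loose red welding magnet, a triangle 75 x 75 mm, 22 mm high, lying on the bench; origin at the centre of its underside.
- pipe_collar: Loose steel exhaust collar standing on the bench behind the box, 64 mm across, 55 mm high; origin at the centre of its underside.

How it is judged:
By the outcome, as a careful person would: the job done as asked, in the order asked, and still so for the second after the job is handed in, with the robot touching nothing.
It also fails if it takes over 58 s, if anything falls off the work surface, if the arm or the gripper's body presses on something with over 40 N, if the wrist force passes 120 N, or if a joint passes its speed limit or range.

### The arm

A 6-joint arm with a two-finger parallel gripper is mounted at the origin on the work surface. World frame = base frame: x ahead of the robot, y to its left, z up, the work surface at z = 0. Lengths are in mm, angles in degrees, forces in N, time in s.
With the tool pointing down it reaches from about 350 to 850 mm from the base axis. Payload 8.1 kg.
Tool frame: the origin (TCP) lies at the very end of the fingers, on their centre line; the grasp point (between the pads) lies 19 mm behind it (tcp_to_grasp is the distance from the TCP to the grasp point, in mm); z points along the fingers, x is the direction in which the jaws open and shut, and the axes are right-handed (so a half turn about z gives the same grasp; the last joint's range is limited). The gripper opens to 85 mm and grips with 20 to 120 N. Pads are 22 mm wide; open, the fingers measure 114 mm over their backs; the gripper's body (76 mm by 85 mm) begins 54 mm behind the grasp point. The pads swing forward as they close: fully open they stand 13 mm farther back than shut.
Start: joints at [-4.893, 7.471, 85.268, -0, 87.261, -4.893], TCP at [600.004, 0.022, 231.292] pointing down, gripper open.
Joint ranges: [-169.43, 169.43], [-51.17, 129.36], [1.28, 143.12], [-76.62, 256.62], [0, 156.53], [-152.29, 152.29]. Speed limits (degrees/s): [136.94, 136.94, 159.86, 180, 180, 180].

### API

Orientations are given as [roll, pitch, yaw] about the fixed x, y, z axes, in that order (R = Rz(yaw) Ry(pitch) Rx(roll)).
In Python, from bench import * gives the robot as it stands. The module is installed in compiled form; this text tells all that it offers.
- The arm moves only by the tool apply_moves, never from a script. Its argument "targets" is text: rows parted by semicolons, each of 7 numbers parted by spaces: the turn, a rotation vector about the tool's x, y, z in rad, then the shift along the tool's x, y, z in cm, then the finger opening in cm, from 0 to 8.54. A call has exactly 5 rows; each row is the pose to reach, as a shift and turn from the pose commanded when the call began, along the tool's axes at that moment; what a row does not reach only later rows make up. A row lasts 1/10 s, in which the tool goes at most 50 mm and 8.59 degrees, less where a joint would pass 70% of its speed; a pose out of reach is approached as far as the arm can. A call with a gripper value outside its range is refused whole. The fingers move at their own pace and stop on an object; "force" is the grip in N (left out, the last holds). Time passes only in rows, so rows that repeat a pose let the fingers close, or fill a call up. It gives the time, the measured TCP pose, the force and the opening at its end, in the units of the state.
- sense(): the state, without advancing time (a new reading comes with each control period).
- snapshot(name): name is "scene" or "side" or "wrist"; returns the picture (400x640x3 uint8, red, green, blue); there is no depth.
- camera_model(name): a dict with "fx", "fy", "cx", "cy" (pixels), "position" and "attitude" of the camera in the world; the wrist camera has in their place "T_tool_cam" (4x4, takes a point from camera to tool coordinates, whose origin is the TCP and whose axes are the tool frame's). Camera axes: x right, y up, looking along -z (the intrinsics and any distortion apply to the point x, -y, -z); pixel columns grow to the right and rows downward; lengths in mm; the calibration is good to about 2 mm. The wrist camera is an equidistant fisheye: a pixel r from the principal point sees the ray r / f radians off the axis. A picture is of the moment at which its call begins: read the wrist's pose just before it. camera_model takes no time and is no camera call.
- hand_in(): hands the job in, once; it reports no verdict.
Trained networks look in the newest picture that a camera, given by its name, has taken for a name from the list of things; names that differ only in an ending like _2 or _b are one class to them, and where a whole thing is asked for, a point or a joint stands for the part that bears it (a point fixed in the world has none). Each returns a list of dicts, best first, with "confidence" (0 to 1); they miss things now and then, are a little off and sometimes report something else, mostly with a low value. They report only what shows in the picture. A call takes as long as a camera call.
- recognise(camera, query): "at" ([row, column] in pixels, amid what is visible of it).
- place_of(camera, query): "at" ([row, column] in pixels: a listed point, or the origin of a listed thing).
The state is a dict: "time": time; "joint_pos": joint angles; "qd": joint speeds; "joint_efforts": joint torques, N m; "tool_pos": TCP position; "tcp_rot": TCP orientation; "ft_force": force on the tool from outside, world axes, zero at the start; "wrist_torque": the same for the moment, N m; "finger_gap": finger opening in mm.
Only numpy, scipy, OpenCV 4.12 (cv2) and the standard library are available. Lean on these libraries where they do the work, as an engineer would, in place of code of your own. Each camera call takes 0.05 s, during which the arm holds its last target. There are 200 camera calls.

## Working session

There is one attempt and no reset: what is moved stays moved. The work goes in short steps, Python scripts to look and compute and a tool call to move; the robot and the scene stay as the last step left them, time stands still between calls to the robot, and variables do not carry over. Pictures are saved under pics/ and viewed, about 8 in all and at most 12, crops included, and the job is handed in when it is done.

Besides the shell and the picture viewer there is one more tool, called after "Call:" by a JSON object that holds its "method" and its "body", one argument or row to a line. apply_moves: Moves the arm, as the interface text tells. Its arguments: {"type":"object","properties":{"targets":{"type":"string"},"force":{"type":"number"}},"required":["targets"]}

```bash
mkdir -p pics; cat > h.py <<'E'
from bench import *
import numpy as np, cv2
from scipy.spatial.transform import Rotation as R
def cam(n):
    m=camera_model(n); return m
def save(n,f):
    im=snapshot(n); cv2.imwrite('pics/'+f,im[:,:,::-1]); return im
E
python3 - <<'E'
from h import *
s=sense();print({k:s[k] for k in('time','tool_pos','tcp_rot','ft_force','finger_gap')})
ims=[]
for n in('scene','side','wrist'):
    print(n,camera_model(n)); save(n,n+'0.png')
    for q in('gas_box','cover','push_bar','bay','gas_valve','gas_grip','air_grip','spray_can_mid','magnet_square','pipe_collar'):
        print(q,[(np.round(d['at']).tolist(),round(d['confidence'],2)) for d in place_of(n,q)[:2]])
E
```

```text
{'time': 0.0, 'tool_pos': array([5.99452403e+02, 5.34817579e-02, 2.30215114e+02]), 'tcp_rot': array([-1.79991417e+02,  1.07021599e-01, -2.66276244e-03]), 'ft_force': array([ 0.11535539,  0.35288504, -0.20121183]), 'finger_gap': 85.51727934262892}
scene {'fx': 455.32592759825326, 'fy': 455.32592759825326, 'cx': 319.65758659246154, 'cy': 199.50402666021216, 'position': array([1245.60095538,  476.06461116, 1043.18340595]), 'attitude': array([ 38.46890601,  -0.63646483, 127.94824718])}
gas_box [([210.0, 324.0], 0.74)]
cover [([177.0, 230.0], 0.53), ([209.0, 326.0], 0.44)]
push_bar [([201.0, 360.0], 0.86), ([201.0, 357.0], 0.72)]
bay []
gas_valve []
gas_grip []
air_grip []
spray_can_mid [([252.0, 428.0], 0.7)]
magnet_square []
pipe_collar [([256.0, 276.0], 0.98)]
side {'fx': 371.855229586813, 'fy': 371.855229586813, 'cx': 323.3283893454052, 'cy': 198.19175645150204, 'position': array([ 173.47839838, -612.93613618,  561.33467782]), 'attitude': array([ 57.32044338,  -0.73892444, -36.57669359])}
gas_box [([224.0, 311.0], 0.71), ([275.0, 424.0], 0.35)]
cover [([184.0, 282.0], 0.93)]
push_bar 
[... 271 characters left out ...]
.70691628693146, 'cx': 317.63047057022777, 'cy': 199.9368538628592, 'T_tool_cam': array([[ 9.99998944e-01, -1.10999668e-03, -9.38045450e-04,
         1.21028552e+00],
       [-1.33334958e-03, -9.57517101e-01, -2.88373411e-01,
        -7.35380710e+01],
       [-5.78101031e-04,  2.88374357e-01, -9.57517570e-01,
        -1.42123615e+02],
       [ 0.00000000e+00,  0.00000000e+00,  0.00000000e+00,
         1.00000000e+00]])}
gas_box [([166.0, 312.0], 0.82)]
cover [([89.0, 295.0], 0.85)]
push_bar [([60.0, 288.0], 0.65)]
bay []
gas_valve [([59.0, 291.0], 0.31)]
gas_grip []
air_grip []
spray_can_mid []
magnet_square [([346.0, 375.0], 0.85)]
pipe_collar [([158.0, 477.0], 0.68), ([60.0, 289.0], 0.17)]
```

View pics/scene0.png

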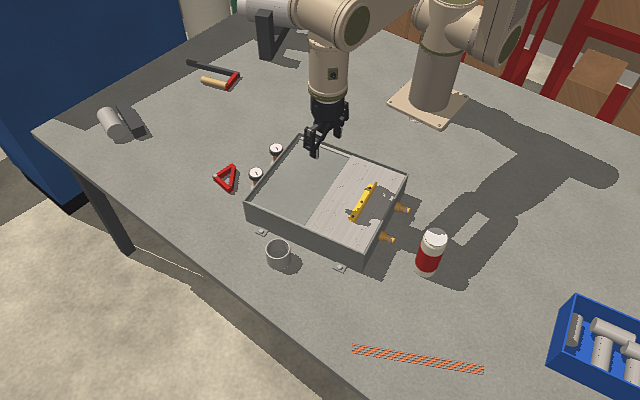

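View pics/wrist0.png

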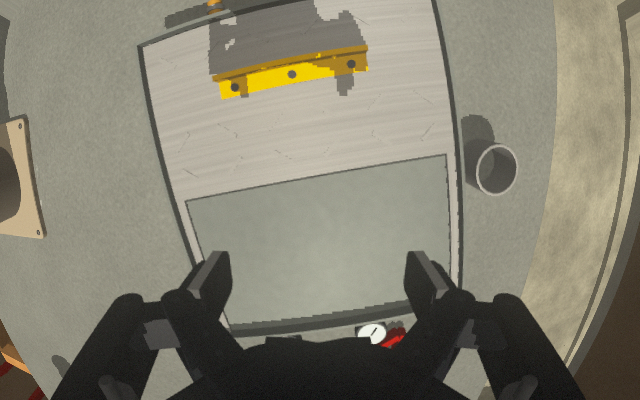

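The scene picture shows the box with the cover on its +y half: yellow bar at (200,362), collar (255,277), can (250,430), magnet (178,228). In the wrist picture the bar's top edge runs from (78,213) to (47,367), and the cover's free edge from (200,187) to (155,445).

```bash
cat >> h.py <<'E'
def ray(n,rc,s=None):
    m=camera_model(n); x=(rc[1]-m['cx'])/m['fx']; y=(rc[0]-m['cy'])/m['fy']
    if n=='wrist':
        r=np.hypot(x,y); k=np.sin(r)/r if r else 1
        d=np.array([x*k,-y*k,-np.cos(r)]); T=m['T_tool_cam']
        s=s or sense(); Rt=R.from_euler('xyz',s['tcp_rot'],degrees=True).as_matrix()
        return Rt@T[:3,3]+s['tool_pos'], Rt@T[:3,:3]@d
    d=np.array([x,-y,-1]); return np.array(m['position']), R.from_euler('xyz',m['attitude'],degrees=True).as_matrix()@d
def at(n,rc,z,s=None):
    o,d=ray(n,rc,s); return (o+d*(z-o[2])/d[2]).round(1)
E
python3 - <<'E'
from h import *
for l,rc,z in [('boxTL',(45,138),92),('edgeL',(200,187),84),('edgeR',(155,445),84),('barL',(78,213),102),('barR',(47,367),102),('deckBL',(328,230),80),('boxTR',(0,436),92),('collar',(165,497),55),('boxBR',(300,462),92)]: print(l,at('wrist',rc,z))
for l,rc,z in [('bar',(201,360),93),('can',(252,428),75),('box',(210,324),0),('corner +x+y',(268,365),92),('+x-y',(206,246),92),('-x+y',(174,408),92),('-x-y',(135,298),92),('collar',(266,277),0)]: print('scene',l,at('scene',rc,z))
for l,rc,z in [('bar',(176,278),93),('can',(150,248),75),('box',(224,311),0),('mag',(279,424),0),('cover',(184,282),80)]: print('side',l,at('side',rc,z))
E
```

```text
boxTL [421.3 150.7  92. ]
edgeL [465.9 -13.8  84. ]
edgeR [728.4  33.3  84. ]
barL [508.1 105.2 102. ]
barR [644.  130.1 102. ]
deckBL [ 492.  -182.3   80. ]
boxTR [713.7 187.3  92. ]
collar [812.   20.7  55. ]
boxBR [ 774.4 -136.1   92. ]
scene bar [581.  107.3  93. ]
scene can [596.1 326.1  75. ]
scene box [607.4   8.9   0. ]
scene corner +x+y [740.4 232.7  92. ]
scene +x-y [ 780.9 -118.8   92. ]
scene -x+y [417.3 157.3  92. ]
scene -x-y [ 488.4 -183.6   92. ]
scene collar [829.7  24.8   0. ]
side bar [581.5 121.8  93. ]
side can [605.5 340.3  75. ]
side box [603.6   6.8   0. ]
side mag [ 685.8 -289.2    0. ]
side cover [579.8 100.6  80. ]
```

View pics/side0.png

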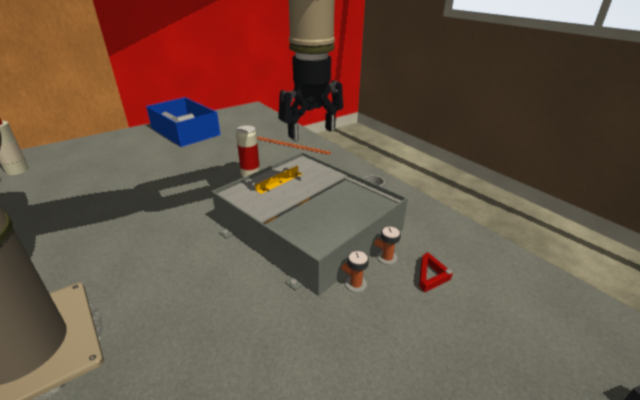

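The side picture agrees: bar at (180,278), gauges towards the camera, magnet clear at (272,433). Box yaw is about +10.5°, box centre about (604, 8), and bar about (579, 115), which puts it at box y of about +110. That matches the stated sizes. I'll move behind the bar, above it, with the fingers shut.

Call:
{"method": "apply_moves", "body": {
  "targets": "-0 0 -0.06 -0.7 -4 1.5 0; 0 0 -0.12 -1.5 -8 3 0; 0 0 -0.183 -2.1 -12 5 0; 0 0 -0.183 -2.5 -14.2 6.5 0; 0 0 -0.183 -2.5 -14.2 7 0",
  "force": 40
}}

```text
time: 2.15
tool_pos: [573.1, 144.9, 159.1]
tcp_rot: [-179.9, 0.2, 10.7]
ft_force: [-0.3, -1.1, 0.8]
finger_gap: 12.1
```

Call:
{"method": "apply_moves", "body": {
  "targets": "0 0 0 0 0 0 0; 0 0 0 0 0 0 0; 0 0 0 0 0 0 0; 0 0 0 0 0 0 0; 0 0 0 0 0 0 0"
}}

```text
time: 2.65
tool_pos: [575.5, 141.4, 162.0]
tcp_rot: [180.0, -0.1, 10.4]
ft_force: [0.6, -0.3, -0.6]
finger_gap: 0.3
```

```bash
python3 - <<'E'
from h import *
s=sense();print({k:s[k] for k in('time','tool_pos','tcp_rot','ft_force','finger_gap')})
save('wrist','wrist1.png')
for q in('push_bar','cover','gas_box'):
    for d in place_of('wrist',q)[:2]: print(q,d, at('wrist',d['at'],{'push_bar':93,'cover':80,'gas_box':0}[q]))
E
```

```text
{'time': 2.65, 'tool_pos': array([575.52299676, 141.37553814, 161.95134936]), 'tcp_rot': array([ 1.79993930e+02, -5.84442346e-02,  1.04259893e+01]), 'ft_force': array([ 0.6239351 , -0.32940151, -0.57956031]), 'finger_gap': 0.2607127313194681}
push_bar {'at': [242.2, 311.7], 'confidence': 0.81} [576.6 118.4  93. ]
```

View pics/wrist1.png

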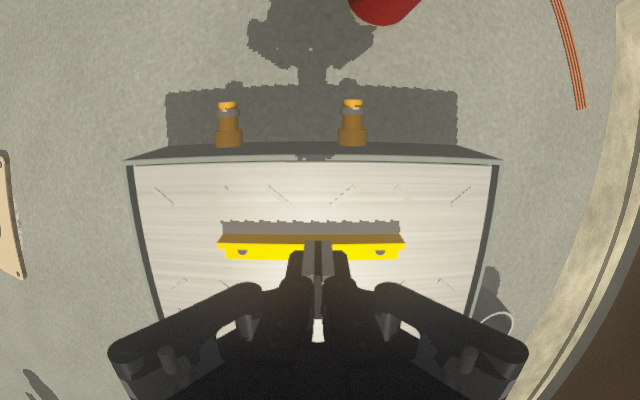

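The bar lies level in the picture (rows 234–257, columns 218–404). The box end wall is at row 160, columns 127–500. So the yaw is right and the fingers are centred at about column 318.

```bash
python3 - <<'E'
from h import *
s=sense()
P={}
for l,rc,z in [('barL',(235,219),102),('barR',(235,403),102),('barLlow',(222,222),84),('W_L',(160,127),92),('W_R',(160,500),92),('innerL',(167,134),84),('innerR',(167,492),84)]:
    P[l]=at('wrist',rc,z,s)
    Rt=R.from_euler('xyz',s['tcp_rot'],degrees=True).as_matrix()
    print(l,P[l],'tool mm',(Rt.T@(P[l]-s['tool_pos'])).round(1))
E
```

```text
barL [508.1 114.9 102. ] tool mm [-70.8  14.4  59.4]
barR [640.  139.7 102. ] tool mm [63.4 13.9 59.4]
barLlow [504.8 117.7  84. ] tool mm [-73.5  11.   77.4]
W_L [420.8 156.4  92. ] tool mm [-149.1  -42.3   69.4]
W_R [708.7 209.6  92. ] tool mm [143.7 -42.3  69.4]
innerL [422.9 149.4  84. ] tool mm [-148.3  -35.1   77.4]
innerR [708.1 202.1  84. ] tool mm [141.7 -35.1  77.4]
```

Call:
{"method": "apply_moves", "body": {
  "targets": "0 0 0 -0.3 -0.8 0 0; 0 0 0 -0.3 -1.0 2 0; 0 0 0 -0.3 -1.0 4.5 0; 0 0 0 -0.3 -1.0 6.5 0; 0 0 0 -0.3 -1.0 7.2 0"
}}

```text
time: 3.35
tool_pos: [568.1, 151.6, 86.6]
tcp_rot: [-180.0, 0.2, 10.5]
ft_force: [0.9, 0.1, -0.2]
finger_gap: 0.3
```

Call:
{"method": "apply_moves", "body": {
  "targets": "0 0 0 0 0 0 0; 0 0 0 0 0 0 0; 0 0 0 0 0.5 0 0; 0 0 0 0 0.9 0 0; 0 0 0 0 1.2 0 0"
}}

```text
time: 3.85
tool_pos: [573.1, 139.0, 90.2]
tcp_rot: [180.0, -0.1, 10.5]
ft_force: [0.5, -0.3, -0.2]
finger_gap: 0.2
```

Call:
{"method": "apply_moves", "body": {
  "targets": "0 0 0 0 0.5 0 0; 0 0 0 0 1.0 0 0; 0 0 0 0 1.6 0 0; 0 0 0 0 2.2 0 0; 0 0 0 0 2.8 0 0"
}}

```text
time: 4.35
tool_pos: [577.7, 111.9, 89.6]
tcp_rot: [-180.0, -0.0, 10.5]
ft_force: [-1.4, 5.4, 2.7]
finger_gap: 0.3
```

Call:
{"method": "apply_moves", "body": {
  "targets": "0 0 0 0 0.8 0 0; 0 0 0 0 1.6 0 0; 0 0 0 0 2.4 0 0; 0 0 0 0 3.2 0 0; 0 0 0 0 4 0 0"
}}

```text
time: 4.85
tool_pos: [584.9, 72.4, 89.5]
tcp_rot: [-180.0, -0.0, 10.5]
ft_force: [-1.1, 4.9, 3.3]
finger_gap: 0.2
```

Call:
{"method": "apply_moves", "body": {
  "targets": "0 0 0 0 0.8 0 0; 0 0 0 0 1.6 0 0; 0 0 0 0 2.4 0 0; 0 0 0 0 3.2 0 0; 0 0 0 0 4 0 0"
}}

```text
time: 5.35
tool_pos: [592.2, 33.1, 89.6]
tcp_rot: [-180.0, -0.0, 10.5]
ft_force: [-0.3, 5.8, 3.5]
finger_gap: 0.2
```

Call:
{"method": "apply_moves", "body": {
  "targets": "0 0 0 0 0.8 0 0; 0 0 0 0 1.6 0 0; 0 0 0 0 2.4 0 0; 0 0 0 0 3.2 0 0; 0 0 0 0 4 0 0"
}}

```text
time: 5.85
tool_pos: [599.4, -6.2, 89.5]
tcp_rot: [-180.0, -0.0, 10.5]
ft_force: [-0.6, 5.5, 3.9]
finger_gap: 0.1
```

Call:
{"method": "apply_moves", "body": {
  "targets": "0 0 0 0 0.5 0 0; 0 0 0 0 1.0 0 0; 0 0 0 0 1.4 0 0; 0 0 0 0 1.8 0 0; 0 0 0 0 2.2 0 0"
}}

```text
time: 6.35
tool_pos: [603.4, -27.5, 89.5]
tcp_rot: [-180.0, -0.0, 10.5]
ft_force: [-1.4, 6.0, 3.7]
finger_gap: 0.2
```

```bash
python3 - <<'E'
from h import *
save('wrist','wrist2.png')
s=sense();print(s['time'],s['tool_pos'],s['ft_force'])
for n in('wrist','scene'):
  if n=='scene': save(n,'scene2.png')
  for q,z in(('gas_grip',59),('air_grip',59),('gas_valve',50),('push_bar',93),('cover',84)):
    for d in place_of(n,q)[:2]: print(n,q,d, at(n,d['at'],z,s))
E
```

```text
6.4 [603.49139673 -28.2536809   89.53495452] [-0.8131992   3.85133572  3.91907342]
wrist gas_grip {'at': [7.1, 388.0], 'confidence': 0.63} [619.1 111.4  59. ]
wrist air_grip {'at': [13.8, 194.8], 'confidence': 0.68} [510.1  90.9  59. ]
wrist gas_valve {'at': [98.4, 363.4], 'confidence': 0.89} [616.3  55.7  50. ]
scene gas_grip {'at': [217.1, 353.6], 'confidence': 0.58} [613.1 112.1  59. ]
scene air_grip {'at': [195.0, 369.7], 'confidence': 0.72} [522.8 103.2  59. ]
scene gas_valve {'at': [223.2, 335.0], 'confidence': 0.67} [654.8  81.4  50. ]
scene push_bar {'at': [179.0, 308.4], 'confidence': 0.9} [606.  -48.8  93. ]
scene push_bar {'at': [178.8, 303.0], 'confidence': 0.69} [614.7 -60.9  93. ]
scene cover {'at': [178.4, 302.4], 'confidence': 0.71} [608.7 -68.2  84. ]
```

View pics/wrist2.png

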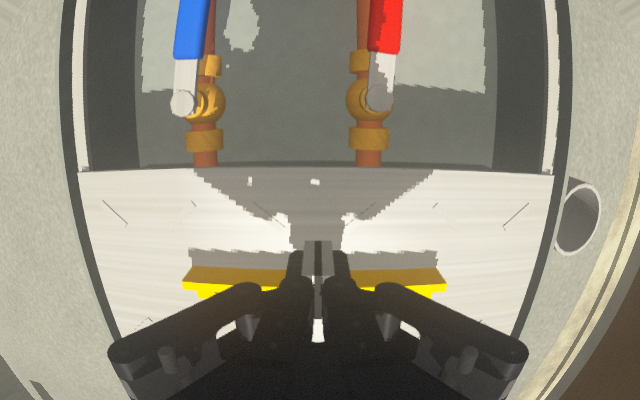

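The bay is open: red lever on the +x pipe (pivot about (97,378)), blue lever on the −x pipe. The cover edge is at row 168. I keep pushing until the end wall stops the cover.

Call:
{"method": "apply_moves", "body": {
  "targets": "0 0 0 0 0.2 0 0; 0 0 0 0 0.4 0 0; 0 0 0 0 0.6 0 0; 0 0 0 0 0.8 0 0; 0 0 0 0 1.0 0 0"
}}

```text
time: 7.45
tool_pos: [605.1, -37.6, 89.1]
tcp_rot: [-180.0, 0.0, 10.5]
ft_force: [-0.4, 3.4, -0.7]
finger_gap: -0.0
```

Call:
{"method": "apply_moves", "body": {
  "targets": "0 0 0 0 0.1 0 0; 0 0 0 0 0.2 0 0; 0 0 0 0 0.3 0 0; 0 0 0 0 0.4 0 0; 0 0 0 0 0.5 0 0"
}}

```text
time: 7.95
tool_pos: [606.0, -42.5, 89.2]
tcp_rot: [-180.0, 0.0, 10.5]
ft_force: [-0.9, 2.6, -2.1]
finger_gap: 0.2
```

Call:
{"method": "apply_moves", "body": {
  "targets": "0 0 0 0 0.1 0 0; 0 0 0 0 0.2 0 0; 0 0 0 0 0.3 0 0; 0 0 0 0 0.4 0 0; 0 0 0 0 0.5 0 0"
}}

```text
time: 8.45
tool_pos: [605.7, -43.4, 89.2]
tcp_rot: [-179.6, 0.1, 10.6]
ft_force: [-8.1, 22.3, 7.1]
finger_gap: 0.0
```

Wall contact reached at 22 N, so the cover is fully aside. I back off, rise, and look at the levers from above the bay.

Call:
{"method": "apply_moves", "body": {
  "targets": "0 0 0 0 -0.7 0 0; 0 0 0 0 -1.2 0 0; 0 0 0 0 -1.2 -2 0; 0 0 0 0 -1.2 -4 0; 0 0 0 0 -1.2 -6 0"
}}

```text
time: 8.95
tool_pos: [604.9, -36.1, 150.1]
tcp_rot: [179.9, -0.0, 10.5]
ft_force: [-0.0, -0.5, -0.5]
finger_gap: -0.2
```

Call:
{"method": "apply_moves", "body": {
  "targets": "0 0 0 0 -3 0 0; 0 0 0 0 -6 0 0; 0 0 0 0 -8 0 0; 0 0 0 0 -8 0 0; 0 0 0 0 -8 0 0"
}}

```text
time: 9.45
tool_pos: [590.6, 42.8, 149.6]
tcp_rot: [179.9, -0.0, 10.5]
ft_force: [0.6, -0.9, -0.4]
finger_gap: -0.3
```

```bash
python3 - <<'E'
from h import *
s=sense();save('wrist','wrist3.png')
print(s['time'],s['tool_pos'],s['tcp_rot'],s['ft_force'])
Rt=R.from_euler('xyz',s['tcp_rot'],degrees=True).as_matrix()
for q,z in(('gas_grip',59),('air_grip',59),('gas_valve',0),('push_bar',93),('bay',80)):
    for d in place_of('wrist',q)[:2]:
        p=at('wrist',d['at'],z,s); print(q,np.round(d['at']),round(d['confidence'],2),p,(Rt.T@(p-s['tool_pos'])).round(1))
E
```

```text
9.45 [590.57169815  42.79045426 149.60306796] [ 1.79935184e+02 -3.97693323e-02  1.05307714e+01] [ 0.55030307 -0.88875387 -0.36562831]
gas_grip [122. 368.] 0.73 [617.1 113.1  59. ] [ 38.9 -64.4  90.6]
air_grip [124. 224.] 0.81 [509.7  92.7  59. ] [-70.5 -64.   90.5]
gas_valve [177. 351.] 0.65 [622.4  57.7   0. ] [ 33.9  -9.  149.6]
push_bar [330. 315.] 0.71 [608.  -54.7  93. ] [-0.7 99.  56.7]
bay [142. 315.] 0.79 [581.   92.3  80. ] [ -0.4 -50.5  69.5]
```

View pics/wrist3.png

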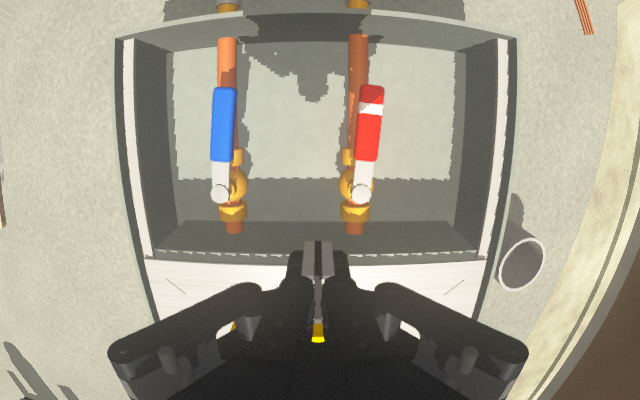

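The picture shows the red lever on the +x pipe (pivot (192,361), sleeve about (122,368)) and the blue lever at (124,224), both still open. The cover edge is at row 255. Bay centre, pivot and grip agree with the given sizes to 1–2 mm. I go down on the −x side of the red lever.

Call:
{"method": "apply_moves", "body": {
  "targets": "0 0 0 0.4 -3 0 0; 0 0 0 0.8 -5.4 0 0; 0 0 0 0.8 -5.4 2 0; 0 0 0 0.8 -5.4 4.5 0; 0 0 0 0.8 -5.4 7 0"
}}

```text
time: 10.25
tool_pos: [588.8, 97.6, 78.9]
tcp_rot: [180.0, -0.1, 10.5]
ft_force: [-0.2, -0.2, -0.0]
finger_gap: -0.1
```

Call:
{"method": "apply_moves", "body": {
  "targets": "0 0 0 0 0 1.5 0; 0 0 0 0 0 2.6 0; 0 0 0 0 0 2.8 0; 0 0 0 0 0 2.8 0; 0 0 0 0 0 2.8 0"
}}

```text
time: 10.75
tool_pos: [589.3, 97.7, 52.7]
tcp_rot: [180.0, -0.1, 10.5]
ft_force: [1.1, -0.2, 0.9]
finger_gap: 0.1
```

Call:
{"method": "apply_moves", "body": {
  "targets": "0 0 0 0.6 0 0 0; 0 0 0 1.2 -0.1 0 0; 0 0 0 1.7 -0.2 0 0; 0 0 0 2.2 -0.3 0 0; 0 0 0 2.6 -0.4 0 0"
}}

```text
time: 11.25
tool_pos: [611.6, 105.8, 50.7]
tcp_rot: [180.0, 0.3, 10.5]
ft_force: [-9.0, -2.3, 0.5]
finger_gap: -0.2
```

Call:
{"method": "apply_moves", "body": {
  "targets": "0 0 0 0.6 0.05 0 0; 0 0 0 1.2 0.1 0 0; 0 0 0 1.8 0.2 0 0; 0 0 0 2.5 0.5 0 0; 0 0 0 3.2 0.9 0 0"
}}

```text
time: 11.75
tool_pos: [644.2, 103.9, 50.1]
tcp_rot: [-179.9, 0.3, 10.5]
ft_force: [-9.2, 1.9, -1.2]
finger_gap: 0.0
```

Call:
{"method": "apply_moves", "body": {
  "targets": "0 0 0 0.5 0.5 0 0; 0 0 0 0.9 1.0 0 0; 0 0 0 1.2 1.5 0 0; 0 0 0 1.4 2.0 0 0; 0 0 0 1.5 2.3 0 0"
}}

```text
time: 12.25
tool_pos: [663.3, 85.5, 50.1]
tcp_rot: [-179.8, 0.3, 10.5]
ft_force: [-12.4, 16.7, 2.1]
finger_gap: 0.1
```

```bash
python3 - <<'E'
from h import *
s=sense();save('wrist','wrist4.png')
print(s['time'],s['tool_pos'],s['tcp_rot'],s['ft_force'])
E
```

```text
12.25 [663.28163685  85.4976509   50.06272328] [-179.77701042    0.25527617   10.5117166 ] [-12.42106754  16.73984211   2.11526646]
```

View pics/wrist4.png

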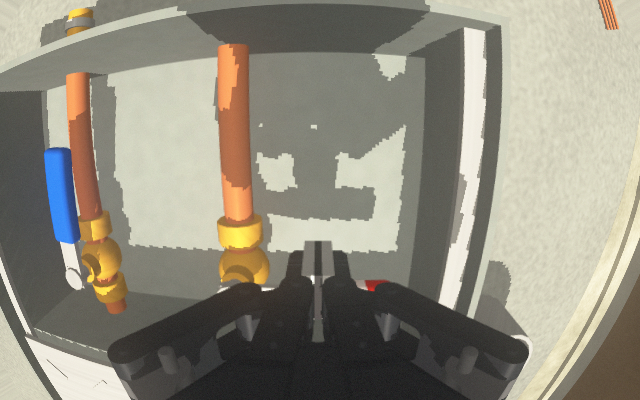

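The lever now lies along +x at the fingers (red tip at (285,377)), and the force is rising. I press a little more to confirm the stop, then back off.

Call:
{"method": "apply_moves", "body": {
  "targets": "0 0 0 0 0.1 0 0; 0 0 0 0 0.2 0 0; 0 0 0 0 0.3 0 0; 0 0 0 0 0.4 0 0; 0 0 0 0 0.4 0 0"
}}

```text
time: 12.8
tool_pos: [663.2, 85.4, 50.1]
tcp_rot: [-179.5, 0.3, 10.6]
ft_force: [-9.9, 21.3, -0.3]
finger_gap: 0.0
```

Call:
{"method": "apply_moves", "body": {
  "targets": "0 0 0 0 -0.5 0 0; 0 0 0 -0.2 -1.4 0 0; 0 0 0 -0.5 -2.4 0 0; 0 0 0 -0.5 -2.4 0 0; 0 0 0 -0.5 -2.4 -3 0"
}}

```text
time: 13.3
tool_pos: [652.9, 102.0, 76.5]
tcp_rot: [-180.0, 0.5, 10.5]
ft_force: [-0.3, -0.4, -1.4]
finger_gap: 0.2
```

Call:
{"method": "apply_moves", "body": {
  "targets": "0 0 0 0 0 -4 0; 0 0 0 -1.5 2 -7 0; 0 0 0 -4 6 -8 0; 0 0 0 -6 9 -9 0; 0 0 0 -7.5 9 -9 0"
}}

```text
time: 13.8
tool_pos: [600.0, -4.2, 174.0]
tcp_rot: [179.8, -0.2, 10.3]
ft_force: [0.2, -0.0, 0.6]
finger_gap: 0.2
```

Call:
{"method": "apply_moves", "body": {
  "targets": "0 0 0 0 0 0 0; 0 0 0 0 0 0 0; 0 0 0 0 0 0 0; 0 0 0 0 0 0 0; 0 0 0 0 0 0 0"
}}

```text
time: 14.3
tool_pos: [599.5, 0.6, 170.9]
tcp_rot: [-180.0, 0.0, 10.5]
ft_force: [0.0, -0.0, 0.1]
finger_gap: 0.1
```

```bash
python3 - <<'E'
from h import *
s=sense();save('wrist','wrist5.png')
print(s['time'],s['tool_pos'],s['tcp_rot'],s['ft_force'])
for q,z in(('gas_grip',59),('air_grip',59),('gas_valve',0),('push_bar',93),('bay',80)):
    for d in place_of('wrist',q)[:1]: print(q,np.round(d['at']),round(d['confidence'],2),at('wrist',d['at'],z,s))
im=save('scene','scene5.png')
for q,z in(('spray_can_mid',75),('pipe_collar',0),('magnet_square',0),('push_bar',93)):
    for d in place_of('scene',q)[:1]: print('scene',q,np.round(d['at']),at('scene',d['at'],z))
E
```

```text
14.3 [599.47517137   0.6379284  170.91690912] [-1.79993407e+02  2.62822408e-02  1.05384621e+01] [ 0.04619295 -0.04476602  0.09917985]
gas_grip [140. 421.] 0.76 [678.3  66.3  59. ]
air_grip [ 72. 226.] 0.92 [506.6  91.9  59. ]
gas_valve [131. 347.] 0.79 [620.4  56.8   0. ]
bay [ 81. 312.] 0.73 [579.4  93.3  80. ]
scene spray_can_mid [251. 427.] [595.2 321.6  75. ]
scene pipe_collar [259. 278.] [813.3  12.8   0. ]
scene magnet_square [180. 230.] [ 693.3 -284.     0. ]
scene push_bar [177. 304.] [608.2 -62.7  93. ]
```

View pics/wrist5.png

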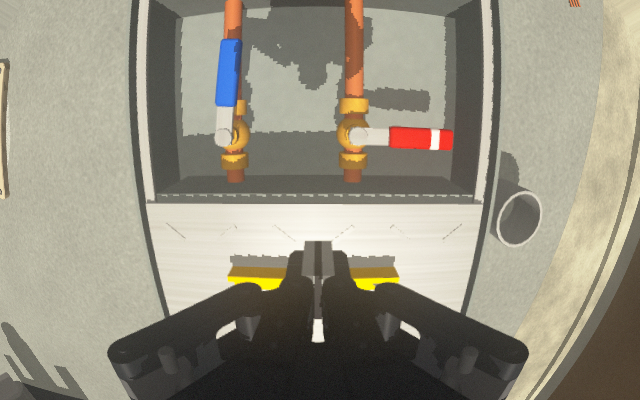

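The red lever lies along +x at its stop, with its white-banded end at (140,440). The blue lever is unchanged, and the cover is aside and still seated (edge at row 200). Everything is clear of the gripper, so I hand in.

```bash
python3 -c "
from bench import *
print(hand_in())"
```

```text
the job is handed in; nothing more can be done
None
```

The gas is shut and I handed the job in, with about 14.5 s used on the robot's clock.

- **Cover:** I pushed it along its channel by the yellow bar with the fingers shut. The cover slid at about 6 N, then stopped firmly against the end wall at about 24 N. The last wrist picture shows it still seated and fully aside.
- **Red gas lever:** I pushed it clockwise until it stopped; pressing harder, to 23 N, moved it no further. In the last picture it points along box +x, measured within about 1° of fully shut.
- **Other things:** The blue lever still shows as open, with its measured position unchanged to a few mm.
    - The can and the magnet stayed within measuring scatter.
    - The network put the collar about 20 mm from my first reading. That first reading was a pixel I picked by hand, and the wrist pictures show the collar standing where it was. No unexpected contact force was felt.

At hand-in the gripper was free above the box, with the wrist force near zero.

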